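Set the plaque on the easel and hold the stylus ready to trace

ROBOT

A 6-joint arm with a two-finger parallel gripper is mounted at the origin on the work surface. World frame = base frame: x ahead of the robot, y to its left, z up, the work surface at z = 0. Lengths are in m, angles in rad, forces in N, time in s.
With the tool pointing down it reaches from about 0.275 to 0.875 m from the base axis. Payload 12.5 kg.
Tool frame: the origin (TCP) lies at the very end of the fingers, on their centre line; the grasp point (between the pads) lies env.pinch_z behind it (env.pinch_z is the distance from the TCP to the grasp point, in m); z points along the fingers, y is the line along which they close (so a half turn about z gives the same grasp; the last joint's range is limited). The gripper opens to 85 mm and grips with 20 to 120 N. Pads are 22 mm wide; open, the fingers measure 114 mm over their backs; the gripper's body (76 mm by 85 mm) begins 54 mm behind the grasp point. The pads swing forward as they close: fully open they stand 13 mm farther back than shut.
Start: joints at [-1.271, 0.351, 1.652, -0, 1.139, -0.085], TCP at [0.206, -0.51, 0.231] pointing down, gripper open.
Joint ranges: [-2.75, 2.75], [-0.79, 2.1], [0.01, 2.65], [-1.57, 4.71], [0.07, 3.14], [-2.87, 2.87]. Speed limits (rad/s): [2.22, 2.22, 2.79, 3.14, 3.14, 3.14].

INTERFACE

Orientations are given as a unit quaternion [x, y, z, w].
In Python, from plant import env gives the robot as it stands. The module is installed in compiled form; this text tells all that it offers.
- The arm moves only by the shell command python3 -m crank 'ROWS' [FORCE]. ROWS is JSON, a list of rows, each a list of 7 numbers: the shift along the tool's x, y, z as a fraction of full scale, then the turn, a rotation vector about the tool's x, y, z as a fraction of full scale, then the closure, from -1 (fully open) to 1 (shut). In form: [[dx, dy, dz, wx, wy, wz, jaw], ...]. A call has 1 to 10 rows; each row is the pose to reach, as a shift and turn from the pose commanded when the call began, along the tool's axes at that moment; what a row does not reach only later rows make up. Full scale, the value 1, is 0.15 m for a shift and 90 degrees for a turn. A row lasts 1/12 s, in which the tool goes at most 41.7 mm and 7.16 degrees, less where a joint would pass 70% of its speed; a pose out of reach is approached as far as the arm can. A call with a number of a shift or a turn outside -1 to 1 is refused whole. A call with a gripper value outside its range is refused whole. The fingers move at their own pace and stop on an object; FORCE is the grip in N (left out, the last holds). Time passes only in rows, so rows that repeat a pose let the fingers close. It gives the time, the measured TCP pose, the force, the opening and the grip force at its end, in the units of the state.
- env.read_state(): the state, without advancing time (a new reading comes with each control period).
- env.read_camera(name): name is "side" or "top" or "wrist"; returns a dict with "frame" (384x512x3 uint8, red, green, blue), "z_map" (384x512 float32, m along the optical axis (not along the pixel's ray), 0 where there is no reading), "intrinsics" (3x3 intrinsics, pixels), "cam_to_world" (4x4, takes a point from camera to world coordinates). Camera axes: x right, y down, z forward; pixel columns grow to the right and rows downward; lengths in m; the calibration is good to about 2 mm. A picture is of the moment at which its call begins.
- env.hand_in(): hands the job in; it is judged then, once.
Trained networks look in a picture, given as the dict that the camera call returned (one of the last four; its "shot" number tells which), for a name from the list of things; names that differ only in an ending like _2 or _b are one class to them, and where a whole thing is asked for, a point or a joint stands for the part that bears it (a point fixed in the world has none). Each returns a list of dicts, best first, with "p" (0 to 1); they miss things now and then, are a little off and sometimes report something else, mostly with a low value. They report only what shows in the picture. A call takes as long as a camera call. They do not tell look-alikes from the thing itself.
- env.trace(query, picture): "pixels" (384x512 bool, what is visible of it) and "uv" ([column, row] in pixels, amid what is visible of it).
- env.pinpoint(query, picture): "uv" ([column, row] in pixels: a listed point, or the origin of a listed thing).
The state is a dict: "time_s": time; "joint_pos": joint angles; "qd": joint speeds; "joint_efforts": joint torques, N m; "tcp_pos": TCP position; "orientation": TCP orientation; "contact_force": force on the tool from outside, world axes, zero at the start; "moment": the same for the moment, N m; "width": opening from 0.0 (shut) to 1.0 (fully open); "gripper_force": force on a finger pad.
Only numpy, scipy, OpenCV 4.12 (cv2) and the standard library are available. Lean on these libraries where they do the work, as an engineer would, in place of code of your own. Each camera call takes 0.05 s, during which the arm holds its last target. There are 200 camera calls.

TASK

Lay the leather-faced plaque, leather up, in the middle of the easel's sloping board, its long sides running up the slope and its lower end resting on the ledge, and let go of it. Then draw the red-handled ball stylus up out of the tool block and finish holding it still, ready to trace: slanted like a pen about halfway between upright and level, ball tip down, handle leaning back over the easel's ledge, the tip over the leather a few centimetres (2 to 4) off it and touching nothing. The program ends while the stylus is held there in the gripper; leave the other tools, the jar and the bowl where they are.

Things in the scene. Friction and masses are not known exactly. Their poses are not given: they have to be found in the camera images.
- plaque: Wooden plaque with a brown leather face, a flat bar 140 x 58 x 15 mm, loose, about 90 g. Starts flat on the table, leather up. Origin: centre of the underside. x along the 140 mm length, y across the 58 mm width, z out of the leather face. Both ends are alike: either may be the lower one on the easel.
- plaque_face (a point): Centre of the plaque's leather face, 15 mm above plaque's origin along its z.
- easel: Small wooden table-top box easel, fixed: a box 230 mm deep, 210 mm wide, 60 mm high with a sloping board on top, up to 172 mm high at the rear. Origin: on the table under the middle of the box's front edge, at the ledge side. x points level from the ledge (front) side to the high rear side, z up.
- board: Easel's fixed sloping plywood board, 25 degrees to the table, 220 mm wide. Origin: on its upper face, middle of the ledge's inner side, 20 mm behind the easel's origin, 78 mm above the table. x up the slope (218 mm of board), y along the ledge, z square out of the board. Ledge: strip 12 mm thick (x -12 to 0), 11 mm high. A plaque laid right has its origin at x = 70 mm, y = 0, z = 0 here.
- tool_block: Wooden block, fixed, 60 (x) x 200 (y) x 65 mm high, origin centre of its underside. Three 11 mm holes, 59 mm deep, in its top along its y axis at -65, 0 and +65 mm; one hand tool stands in each, in any order.
- stylus: Ball stylus with a RED wooden handle, loose, about 50 g. Stands upright in a hole, handle's lower shoulder resting on the block's top. Origin: on the axis at that shoulder (65 mm above the table at the start); z along the axis to the handle's end. Handle: round, 105 mm long, 18 mm thick at the shoulder, 16 mm from 50 to 96 mm up. Steel shank 6 mm thick below the shoulder, hidden in the hole.
- stylus_tip (a point): The 8 mm ball tip's lowest point, 55 mm below the stylus' origin along its axis.
- stylus_end (a point): The upper end of the stylus' red handle, 105 mm above its origin along its axis.
- awl: Bystander: awl with a dark brown wooden handle, same size and stance as the stylus, in another hole.
- spoon_tool: Bystander: modelling tool with a blue handle, same size and stance as the stylus, in another hole.
- dye_jar: Bystander: small amber glass jar with a black lid, 42 mm across, 60 mm high, loose on the table. Origin: centre of the underside.
- bowl: Bystander: terracotta bowl, 80 mm across, 40 mm high, loose on the table. Origin: centre of the underside.
There are look-alikes about, which are no part of the job. What is meant by the plaque is not blue, white or yellow, and is the larger of those in its own colour.

How it is judged:
By the outcome, as a careful person would: the job done as asked, in the order asked, and still so for the second after the job is handed in, while the arm keeps its last pose, push and grip.
It also fails if it takes over 64 s, if anything falls off the work surface, if the arm or the gripper's body presses on something with over 40 N, if the wrist force passes 120 N, or if a joint passes its speed limit or range.

## Working session

There is one attempt and no reset: what is moved stays moved. The work goes in short steps, Python scripts to look and compute and a shell command to move; the robot and the scene stay as the last step left them, time stands still between calls to the robot, and variables do not carry over. Pictures are saved under pics/ and viewed, at most 10 in all, crops included, and the job is handed in when it is done.

```bash
mkdir -p pics; ls
cat > h.py <<'E'
import numpy as np, cv2
from plant import env
from scipy.spatial.transform import Rotation as R
def cloud(c):
    z=c["z_map"];K=c["intrinsics"];v,u=np.mgrid[:384,:512]
    P=np.stack([(u-K[0,2])/K[0,0]*z,(v-K[1,2])/K[1,1]*z,z],-1)
    T=c["cam_to_world"];return P@T[:3,:3].T+T[:3,3]
def save(c,n,box=None,s=1):
    f=c["frame"]
    if box: f=f[box[1]:box[3],box[0]:box[2]]
    cv2.imwrite(n,cv2.resize(f[:,:,::-1],None,fx=s,fy=s,interpolation=2))
E
python3 - <<'E'
from h import *
s=env.read_state();print(env.pinch_z,s)
a=env.read_camera("top");b=env.read_camera("side")
np.savez("c.npz",top=cloud(a),side=cloud(b),tf=a["frame"],sf=b["frame"])
cv2.imwrite("pics/a.png",cv2.resize(np.vstack([a["frame"],b["frame"]])[:,:,::-1],None,fx=.78,fy=.78,interpolation=cv2.INTER_AREA))
for n,c in (("top",a),("side",b)):
    P=cloud(c)
    print(n,c["cam_to_world"].round(3).tolist(),c["intrinsics"][0].tolist())
    for q in("plaque","easel","board","tool_block","stylus","awl","spoon_tool","dye_jar","bowl"):
        for r in env.trace(q,c)[:5]:
            m=r["pixels"]&(c["z_map"]>0);print(q,round(r["p"],2),np.round(r["uv"]),m.sum(),np.median(P[m],0).round(3) if m.any() else "",P[m].min(0).round(3),P[m].max(0).round(3))
E
```

```text
pics
0.0187 {'time_s': 0.0, 'joint_pos': array([-1.27059005e+00,  3.51233500e-01,  1.65241882e+00, -2.86727076e-05,
        1.13912332e+00, -8.45961742e-02]), 'qd': array([ 3.01358906e-04, -1.22301721e-03, -1.08248095e-04,  4.74638963e-04,
       -4.09269396e-05, -7.33247297e-04]), 'joint_efforts': array([ 2.47263415e-04, -5.06103981e+01, -2.91405255e+01, -9.69071607e-05,
        4.56007881e-03,  1.54215627e-06]), 'tcp_pos': array([ 0.20637669, -0.50945115,  0.23076193]), 'orientation': array([ 9.81546592e-01,  1.91222223e-01, -7.65848378e-05, -5.86660667e-04]), 'contact_force': array([-0.41688955, -0.87678079, -0.72800927]), 'moment': array([0.0227434 , 0.0065063 , 0.00557064]), 'gripper_force': 0.0, 'width': 0.9958438912879505}
top [[-0.023, -0.991, 0.13, 0.34], [-0.999, 0.026, 0.024, -0.007], [-0.027, -0.129, -0.991, 1.451], [0.0, 0.0, 0.0, 1.0]] [470.43776203818004, 0.0, 257.45190348676044]
plaque 0.96 [315. 245.] 861 [ 0.362 -0.152  0.016] [ 0.298 -0.221 -0.001] [ 0.423 -0.085  0.026]
plaque 0.94 [255. 199.] 861 [0.511 0.032 0.016] [ 0.44  -0.026 -0.005] [0.589 0.09  0.027]
plaq
[... 1868 characters left out ...]
259  0.12 ] [ 0.546 -0.548 -0.004] [ 0.954 -0.157  0.172]
tool_block 0.76 [163. 272.] 2366 [0.542 0.302 0.062] [ 0.517  0.177 -0.002] [0.603 0.382 0.073]
stylus 0.68 [179. 227.] 153 [0.567 0.219 0.124] [0.562 0.211 0.071] [0.574 0.224 0.171]
awl 0.6 [164. 247.] 208 [0.557 0.283 0.117] [0.552 0.273 0.063] [0.575 0.288 0.173]
spoon_tool 0.66 [150. 262.] 249 [0.548 0.347 0.122] [0.544 0.263 0.   ] [0.682 0.353 0.172]
spoon_tool 0.37 [164. 271.] 2648 [0.544 0.3   0.062] [ 0.517  0.128 -0.003] [0.655 0.383 0.119]
dye_jar 0.84 [217. 186.] 235 [ 0.662 -0.049  0.044] [ 0.647 -0.142 -0.   ] [ 0.722 -0.037  0.065]
bowl 0.74 [187. 199.] 445 [0.713 0.038 0.026] [ 0.665  0.008 -0.002] [0.743 0.086 0.043]
```

View pics/a.png

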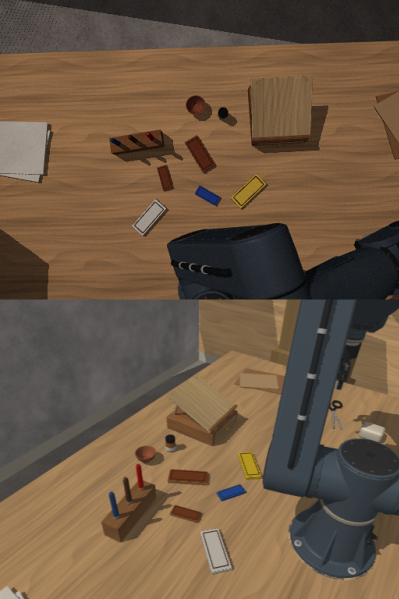

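Candidates (full-res top-image pixels): large brown bar (255,199), small brown bar (212,224), yellow (315,245), blue (266,251), white (190,279). The description, brown and the larger of that colour, picks (255,199). I'll check it in a crop and fit the poses.

```bash
cat > m.py <<'E'
from h import *
from scipy.optimize import least_squares
d=np.load("c.npz")
crop=d["tf"][160:250,150:350]
cv2.imwrite("pics/b.png",cv2.resize(crop[:,:,::-1],None,fx=4,fy=4,interpolation=2))
for n in("top","side"):
    P=d[n];hsv=cv2.cvtColor(d[n[0]+"f"],cv2.COLOR_RGB2HSV).astype(int)
    x,y,z=P[...,0],P[...,1],P[...,2]
    m=(z>.011)&(z<.03)&(abs(x-.51)<.1)&(abs(y-.035)<.075)
    if 1:
        k=cv2.connectedComponentsWithStats(m.astype(np.uint8));i=1+np.argmax(k[2][1:,4]);m=k[1]==i
        r=cv2.minAreaRect((P[m][:,:2]*1000).astype(np.float32));print(n,"plaque",r,P[m].mean(0).round(4))
    # board
    m=(abs(x-.66)<.16)&(abs(y+.28)<.16)&(z>.085)&(z<.18)
    Q=P[m]
    for _ in range(5):
        A=np.c_[Q[:,:2],np.ones(len(Q))];c=np.linalg.lstsq(A,Q[:,2],rcond=None)[0];Q=Q[abs(A@c-Q[:,2])<.005]
    slope=np.degrees(np.arctan(np.hypot(*c[:2])));yaw=np.degrees(np.arctan2(c[1],c[0]))
    r=cv2.minAreaRect((Q[:,:2]*1000).astype(np.float32));print(n,"board slope",slope,"yaw",yaw,c,r,cv2.boxPoints(r).round(0).tolist())
    # tools
    for t,(a,b) in dict(red=(.572,.212),awl=(.564,.276),blue=(.556,.339)).items():
        m=(np.hypot(x-a,y-b)<.025)&(z>.08)&(z<.18);Q=P[m]
        f=lambda p:np.hypot(Q[:,0]-p[0]-p[2]*(Q[:,2]-.12),Q[:,1]-p[1]-p[3]*(Q[:,2]-.12))-.0085
        s=least_squares(f,[a,b,0,0],loss="soft_l1",f_scale=.002);print(n,t,m.sum(),s.x.round(4),Q[:,2].max())
E
python3 m.py
```

```text
top plaque ((512.3211669921875, 32.403717041015625), (139.35614013671875, 57.44602966308594), 29.773208618164062) [0.5121 0.0327 0.0165]
top board slope 24.52372363625447 yaw 1.609611612445256 [ 0.45604638  0.01281509 -0.17294899] ((663.0189208984375, -275.05450439453125), (200.16983032226562, 221.3423309326172), 1.7109121084213257) [[560.0, -167.0], [566.0, -389.0], [766.0, -383.0], [760.0, -161.0]]
top red 64 [0.5704 0.2122 0.0375 0.0138] 0.17664050519701502
top awl 66 [0.5611 0.2762 0.0332 0.0172] 0.17414700004583672
top blue 75 [0.5522 0.3409 0.0224 0.0295] 0.17512071602162238
side plaque ((514.3040771484375, 36.15660095214844), (138.87278747558594, 62.82046890258789), 30.463272094726562) [0.5127 0.0377 0.0152]
side board slope 24.65069232810066 yaw 1.4997461114417705 [ 0.45874918  0.01201074 -0.17741412] ((668.9088134765625, -270.72418212890625), (193.68243408203125, 226.40638732910156), 1.4390193223953247) [[569.0, -160.0], [575.0, -386.0], [769.0, -381.0], [763.0, -155.0]]
side red 199 [ 0.5723  0.2134  0.0163 -0.0187] 0.1709765100734596
side awl 214 [ 0.5631  0.278   0.0352 -0.0218] 0.17270692228350315
side blue 233 [ 0.5543  0.3423  0.0195 -0.0154] 0.17185495955982277
```

View pics/b.png

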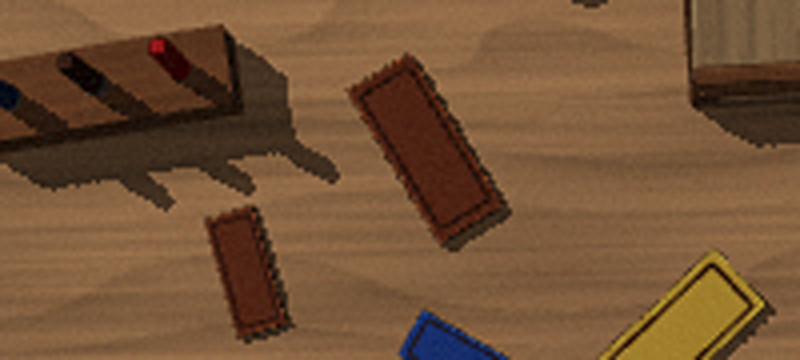

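Confirmed: the larger brown bar, centred at (0.513, 0.034) with a yaw of about 30°. Board yaw is about 1.6°. Moving to a hover above the plaque.

```bash
cat >> h.py <<'E'
def rot(zaxis,xhint):
    z=np.array(zaxis,float);z/=np.linalg.norm(z);x=np.array(xhint,float);x-=z*(x@z);x/=np.linalg.norm(x)
    return np.stack([x,np.cross(z,x),z],1)
def delta(p,Rt):
    s=env.read_state();R0=R.from_quat(s["orientation"]).as_matrix()
    print("shift",(R0.T@(np.array(p)-s["tcp_pos"])/.15).round(3),"turn",(R.from_matrix(R0.T@Rt).as_rotvec()/(np.pi/2)).round(3),"t",round(s["time_s"],2),"F",s["contact_force"].round(1),"tcp",s["tcp_pos"].round(4),"w",round(s["width"],3),"gf",round(s["gripper_force"],1),"J",s["joint_pos"].round(2))
def yawdown(deg):
    a=np.radians(deg);return rot([0,0,-1],[np.cos(a),np.sin(a),0])
B=np.array([.563,-.2757,.078]);by=np.radians(1.6)
ex=np.array([np.cos(by),np.sin(by),0]);a25=np.radians(25)
bx=np.cos(a25)*ex+[0,0,np.sin(a25)];bz=-np.sin(a25)*ex+[0,0,np.cos(a25)]
E
python3 - <<'E'
from h import *
delta([.513,.034,.17],yawdown(30))
E
```

```text
shift [ 3.255 -2.593  0.409] turn [ 0.     0.    -0.088] t 1.0 F [ 0.4  1.4 -0.4] tcp [ 0.2065 -0.5098  0.2313] w 1.003 gf 0.0 J [-1.27  0.35  1.65 -0.    1.14 -0.08]
```

```bash
python3 -m crank '[[0.4,-0.32,0,0,0,0,-1],[0.81,-0.65,0,0,0,0,-1],[0.81,-0.65,0,0,0,0,-1],[0.81,-0.65,0,0,0,0,-1],[0.81,-0.65,0,0,0,0,-1]]' 60
python3 -m crank '[[0.81,-0.65,0,0,0,0,-1],[0.81,-0.65,0,0,0,0,-1],[0.81,-0.65,0,0,0,0,-1],[0.81,-0.65,0,0,0,0,-1]]'
python3 -m crank '[[0.81,-0.65,0,0,0,0,-1],[0.81,-0.65,0,0,0,0,-1],[0.81,-0.65,0,0,0,0,-1],[0.81,-0.65,0,0,0,0,-1]]'
python3 -m crank '[[0.81,-0.65,0.4,0,0,-0.088,-0.6],[0.81,-0.65,0.4,0,0,-0.088,-0.6],[0.81,-0.65,0.4,0,0,-0.088,-0.6],[0.81,-0.65,0.4,0,0,-0.088,-0.6],[0.81,-0.65,0.4,0,0,-0.088,-0.6],[0.81,-0.65,0.4,0,0,-0.088,-0.6]]'
python3 - <<'E'
from h import *
c=env.read_camera("wrist");save(c,"pics/c.png")
P=cloud(c);x,y,z=np.moveaxis(P,-1,0)
m=(z>.011)&(z<.025)&(abs(x-.51)<.09)&(abs(y-.035)<.065)
k=cv2.connectedComponentsWithStats(m.astype(np.uint8));m=k[1]==1+np.argmax(k[2][1:,4])
print(m.sum(),cv2.minAreaRect((P[m][:,:2]*1000).astype(np.float32)),P[m].mean(0))
delta([.513,.034,.03],yawdown(30))
E
```

```text
time_s: 1.42
tcp_pos: [0.2841, -0.3699, 0.2314]
orientation: [0.981, 0.193, 0.0, -0.001]
contact_force: [-0.2, -0.4, -0.7]
width: 1.001
gripper_force: 0.0
time_s: 1.75
tcp_pos: [0.3592, -0.2358, 0.2315]
orientation: [0.982, 0.191, 0.0, 0.0]
contact_force: [0.9, -1.1, -0.0]
width: 0.999
gripper_force: 0.0
time_s: 2.08
tcp_pos: [0.4356, -0.0996, 0.2315]
orientation: [0.981, 0.192, 0.0, 0.0]
contact_force: [1.3, -0.9, -0.2]
width: 1.0
gripper_force: 0.0
time_s: 2.58
tcp_pos: [0.5107, 0.0353, 0.1703]
orientation: [0.966, 0.26, -0.001, -0.0]
contact_force: [0.5, -0.5, -0.1]
width: 0.797
gripper_force: 0.0
9282 ((512.263916015625, 33.04481506347656), (139.2232666015625, 57.905033111572266), 29.88978385925293) [0.51662993 0.03561215 0.0147232 ]
shift [0.014 0.01  0.94 ] turn [-0.     0.001  0.   ] t 2.63 F [ 0.4  0.3 -0.4] tcp [0.5105 0.0342 0.171 ] w 0.801 gf 0.0 J [-0.02  0.36  1.81 -0.    0.98  1.02]
```

View pics/c.png

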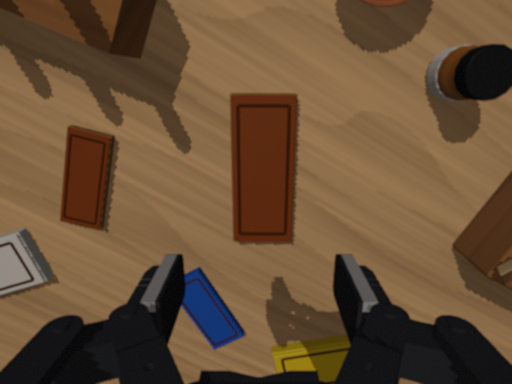

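The wrist view shows the large brown plaque at pixel (265,168), square to the fingers with clear space around it. Descending.

```bash
python3 -m crank '[[0.012,0,0.95,0,0,0,-0.6],[0.012,0,0.95,0,0,0,-0.6],[0.012,0,0.95,0,0,0,-0.6],[0.012,0,0.95,0,0,0,-0.6],[0.012,0,0.95,0,0,0,-0.6]]' 60
python3 -m crank '[[0,0,0.1,0,0,0,-0.6],[0,0,0.17,0,0,0,-0.6],[0,0,0.17,0,0,0,-0.6]]'
python3 - <<'E'
from h import *
delta([.5123,.033,.0],yawdown(30))
c=env.read_camera("wrist");save(c,"pics/d.png")
E
```

```text
time_s: 3.05
tcp_pos: [0.5099, 0.0336, 0.0259]
orientation: [0.966, 0.258, -0.003, -0.001]
contact_force: [-0.9, -0.5, 0.4]
width: 0.799
gripper_force: 0.0
time_s: 3.3
tcp_pos: [0.5119, 0.0343, 0.0033]
orientation: [0.966, 0.258, -0.0, -0.0]
contact_force: [-0.1, 0.0, -0.4]
width: 0.801
gripper_force: 0.0
shift [-0.002  0.009  0.022] turn [-0.     0.    -0.001] t 3.3 F [-0.1  0.  -0.4] tcp [0.5119 0.0343 0.0033] w 0.801 gf 0.0 J [-0.02  0.64  1.88 -0.    0.62  1.02]
```

View pics/d.png

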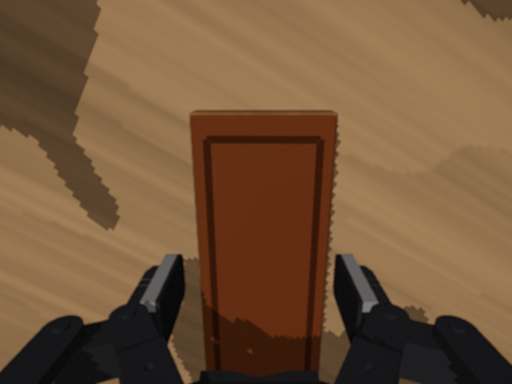

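The fingers straddle the plaque evenly. Lowering a little, closing, then a small lift to check.

```bash
python3 -m crank '[[0,0.005,0.03,0,0,0,-0.6],[0,0.005,0.03,0,0,0,-0.3],[0,0.005,0.03,0,0,0,0],[0,0.005,0.03,0,0,0,0],[0,0.005,0.03,0,0,0,0],[0,0.005,0.03,0,0,0,0]]' 60
python3 -m crank '[[0,0,-0.3,0,0,0,0.2],[0,0,-0.6,0,0,0,0.2],[0,0,-0.9,0,0,0,0.2],[0,0,-1,0,0,0,0.2],[0,0,-1,0,0,0,0.2]]' 60
python3 - <<'E'
from h import *
delta([.5123,.033,.0],yawdown(30))
c=env.read_camera("wrist");P=cloud(c);x,y,z=np.moveaxis(P,-1,0);s=env.read_state();t=s["tcp_pos"]
r=env.trace("plaque",c)[0];print(r["p"],r["uv"])
m=r["pixels"]&(c["z_map"]>0);Q=P[m];Q=Q[abs(Q[:,2]-np.median(Q[:,2]))<.006];L=(Q-t)@R.from_quat(s["orientation"]).as_matrix()
print("in tool: med",np.median(L,0),"min",np.percentile(L,1,0),"max",np.percentile(L,99,0), "slope",np.linalg.lstsq(np.c_[L[:,:2],np.ones(len(L))],L[:,2],rcond=None)[0])
save(c,"pics/e.png")
E
```

```text
time_s: 3.85
tcp_pos: [0.5129, 0.0342, -0.0002]
orientation: [0.966, 0.259, 0.001, 0.0]
contact_force: [-1.1, -1.7, 5.4]
width: 0.655
gripper_force: 63.9
time_s: 4.27
tcp_pos: [0.5151, 0.0344, 0.1547]
orientation: [0.966, 0.259, 0.005, 0.001]
contact_force: [-0.7, -1.5, -0.3]
width: 0.659
gripper_force: 64.6
shift [-0.029 -0.006  1.031] turn [ 0.003 -0.005 -0.   ] t 4.27 F [-0.7 -1.5 -0.3] tcp [0.5151 0.0344 0.1547] w 0.659 gf 64.6 J [-0.02  0.38  1.82  0.    0.93  1.02]
0.75 [333.0, 371.2]
in tool: med [-0.21727233  0.07657041  0.13638051] min [-0.2294234   0.06265803  0.13470062] max [-0.19872485  0.15479249  0.14188028] slope [0.10614376 0.00991993 0.15851577]
```

View pics/e.png

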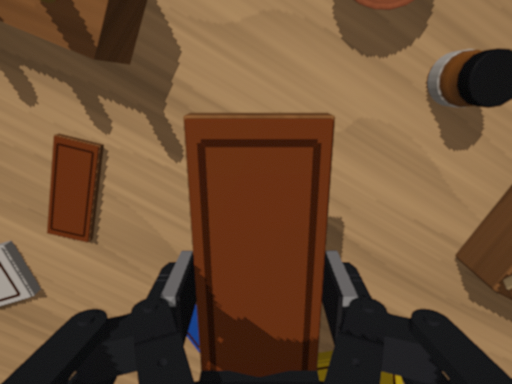

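The plaque is held square and level. Working out the move to above the board.

Run:
```python
from h import *
delta(B+bx*.081+bz*.08,rot(-bz,bx))
```

```text
shift [-0.51   2.084 -0.231] turn [-0.068  0.271  0.31 ] t 4.37 F [ 0.4  0.9 -2.1] tcp [0.5127 0.0344 0.1499] w 0.649 gf 64.6 J [-0.02  0.39  1.82 -0.    0.93  1.02]
```

```bash
python3 -m crank '[[0,0,-0.3,0,0,0,0.2],[-0.17,0.5,-0.5,0,0,0,0.2],[-0.17,0.7,-0.5,0,0,0,0.2],[-0.17,0.7,-0.5,0,0,0,0.2],[-0.17,0.7,-0.5,0,0,0,0.2]]' 60
python3 -m crank '[[-0.17,0.7,0,0,0,0,0.2],[-0.17,0.7,0,0,0,0,0.2],[-0.17,0.7,0,0,0,0,0.2],[-0.17,0.7,0,0,0,0,0.2]]'
python3 -m crank '[[-0.17,0.7,0.1,-0.068,0.271,0.31,0.2],[-0.17,0.7,0.27,-0.068,0.271,0.31,0.2],[-0.17,0.7,0.27,-0.068,0.271,0.31,0.2],[-0.17,0.7,0.27,-0.068,0.271,0.31,0.2],[-0.17,0.7,0.27,-0.068,0.271,0.31,0.2],[-0.17,0.7,0.27,-0.068,0.271,0.31,0.2],[-0.17,0.7,0.27,-0.068,0.271,0.31,0.2],[-0.17,0.7,0.27,-0.068,0.271,0.31,0.2]]'
python3 - <<'E'
from h import *
delta(B+bx*.081+bz*.02,rot(-bz,bx))
c=env.read_camera("side");w=env.read_camera("wrist")
cv2.imwrite("pics/f.png",cv2.resize(np.vstack([c["frame"],w["frame"]])[:,:,::-1],None,fx=.78,fy=.78,interpolation=cv2.INTER_AREA))
P=cloud(w).reshape(-1,3);L=(P-B)@np.stack([bx,np.cross(bz,bx),bz],1)
m=(abs(L[:,2])<.012)&(abs(L[:,0]-.1)<.15)&(abs(L[:,1])<.14)&(w["z_map"].ravel()>0);L=L[m]
print("board z fit",np.linalg.lstsq(np.c_[L[:,:2],np.ones(len(L))],L[:,2],rcond=None)[0],np.percentile(L,[.5,50,99.5],axis=0).round(4))
E
```

```text
time_s: 4.78
tcp_pos: [0.5441, -0.0735, 0.2238]
orientation: [0.966, 0.257, 0.0, 0.001]
contact_force: [-0.2, -0.9, -0.8]
width: 0.656
gripper_force: 64.7
time_s: 5.12
tcp_pos: [0.5733, -0.1766, 0.2216]
orientation: [0.966, 0.257, -0.001, -0.0]
contact_force: [0.3, -0.2, -0.8]
width: 0.66
gripper_force: 64.7
time_s: 5.78
tcp_pos: [0.6031, -0.2759, 0.1822]
orientation: [0.977, 0.014, 0.214, -0.004]
contact_force: [-0.2, -0.5, -0.7]
width: 0.656
gripper_force: 64.7
shift [ 0.006 -0.008  0.383] turn [-0.001  0.003  0.001] t 5.78 F [-0.2 -0.5 -0.7] tcp [ 0.6031 -0.2759  0.1822] w 0.656 gf 64.7 J [-0.6   0.46  1.68  0.4   0.68  0.67]
board z fit [-0.00364863  0.00040525  0.00041671] [[-1.000e-03 -1.106e-01 -1.900e-03]
 [ 1.515e-01 -2.400e-03 -1.000e-04]
 [ 2.049e-01  1.069e-01  8.200e-03]]
```

View pics/f.png

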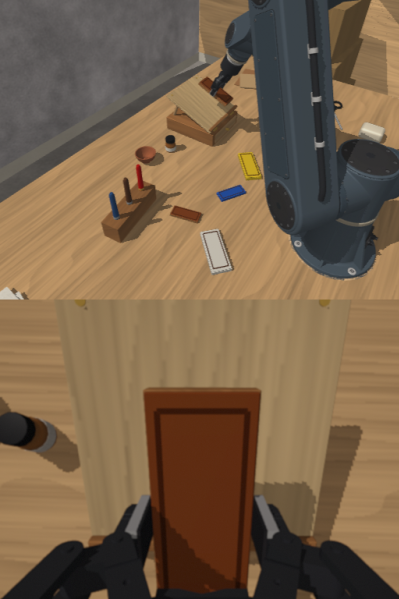

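The wrist view shows the plaque (lower half, about (202,490)) centred over the board and aligned with it. The board plane fits within 0.5 mm. Lowering.

```bash
python3 -m crank '[[0,0.004,0.2,0,0,0,0.2],[0,0.004,0.4,0,0,0,0.2],[0,0.004,0.46,0,0,0,0.2],[0,0.004,0.46,0,0,0,0.2]]' 60
python3 -m crank '[[0,0,0.02,0,0,0,0.2],[0,0,0.04,0,0,0,0.2],[0,0,0.05,0,0,0,0.2],[0,0,0.05,0,0,0,0.2]]'
python3 - <<'E'
from h import *
delta(B+bx*.071-.0018*np.cross(bz,bx),rot(-bz,bx))
E
```

```text
time_s: 6.22
tcp_pos: [0.6323, -0.2753, 0.118]
orientation: [0.977, 0.014, 0.214, -0.005]
contact_force: [0.5, -0.0, -0.8]
width: 0.654
gripper_force: 64.7
time_s: 6.55
tcp_pos: [0.6359, -0.2765, 0.1147]
orientation: [0.976, 0.014, 0.216, -0.003]
contact_force: [-1.0, 0.5, -1.6]
width: 0.659
gripper_force: 64.7
shift [-0.07  -0.007  0.017] turn [-0.     0.001  0.   ] t 6.55 F [-1.   0.5 -1.6] tcp [ 0.6359 -0.2765  0.1147] w 0.659 gf 64.7 J [-0.57  0.6   1.64  0.45  0.58  0.63]
```

```bash
python3 -m crank '[[0,-0.004,0.01,0,0,0,0.2],[0,-0.004,0.016,0,0,0,0.2],[-0.02,-0.004,0.016,0,0,0,0.2],[-0.04,-0.004,0.016,0,0,0,0.2],[-0.05,-0.004,0.016,0,0,0,0.2],[-0.05,-0.004,0.016,0,0,0,0.2]]' 60
python3 -m crank '[[-0.01,0,0,0,0,0,0.2],[-0.01,0,0,0,0,0,0.2]]'
python3 -m crank '[[-0.01,0,0,0,0,0,0.2],[-0.01,0,0,0,0,0,0.2]]'
python3 - <<'E'
from h import *
delta(B+bx*.071-.0018*np.cross(bz,bx),rot(-bz,bx))
E
```

```text
time_s: 7.05
tcp_pos: [0.6295, -0.2759, 0.1084]
orientation: [0.976, 0.014, 0.215, -0.003]
contact_force: [-0.4, -0.4, 0.1]
width: 0.653
gripper_force: 64.7
time_s: 7.22
tcp_pos: [0.6284, -0.276, 0.1078]
orientation: [0.976, 0.014, 0.215, -0.003]
contact_force: [-0.2, 0.1, -0.4]
width: 0.658
gripper_force: 64.7
time_s: 7.38
tcp_pos: [0.6274, -0.2761, 0.1075]
orientation: [0.976, 0.014, 0.216, -0.003]
contact_force: [2.1, -0.1, 0.9]
width: 0.655
gripper_force: 64.7
shift [ 0.001 -0.002 -0.003] turn [-0.     0.001  0.   ] t 7.38 F [ 2.1 -0.1  0.9] tcp [ 0.6274 -0.2761  0.1075] w 0.655 gf 64.7 J [-0.58  0.6   1.67  0.47  0.56  0.6 ]
```

```bash
python3 -m crank '[[-0.006,0,0.004,0,0,0,0.2],[-0.006,0,0.004,0,0,0,0.2],[-0.006,0,0.01,0,0,0,0.2],[-0.006,0,0.01,0,0,0,0.2]]'
python3 - <<'E'
from h import *
delta(B+bx*.071-.0018*np.cross(bz,bx),rot(-bz,bx))
f=env.read_state()["contact_force"];print("F along bx,bz",f@bx,f@bz)
E
```

```text
time_s: 7.72
tcp_pos: [0.6275, -0.2762, 0.1072]
orientation: [0.976, 0.014, 0.216, -0.003]
contact_force: [-6.0, 4.0, 15.0]
width: 0.658
gripper_force: 66.5
shift [ 0.001 -0.003 -0.005] turn [-0. -0.  0.] t 7.72 F [-6.  4. 15.] tcp [ 0.6275 -0.2762  0.1072] w 0.658 gf 66.5 J [-0.58  0.6   1.67  0.47  0.56  0.6 ]
F along bx,bz 1.0106585141034843 16.09540338858252
```

Seated on the board and against the ledge. Releasing and backing off.

```bash
python3 -m crank '[[0,0,-0.005,0,0,0,0.2],[0,0,-0.008,0,0,0,-0.55],[0,0,-0.008,0,0,0,-0.55],[0,0,-0.008,0,0,0,-0.55],[0,0,-0.1,0,0,0,-0.55],[0,0,-0.25,0,0,0,-0.55],[0,0,-0.5,0,0,0,-0.55],[0,0,-0.8,0,0,0,-0.55],[0,0,-0.8,0,0,0,-0.55]]'
python3 - <<'E'
from h import *
delta([.571,.213,.25],yawdown(98))
delta([.571,.213,.25],yawdown(-82))
c=env.read_camera("wrist");a=env.read_camera("top")
cv2.imwrite("pics/g.png",cv2.resize(np.vstack([c["frame"],a["frame"]])[:,:,::-1],None,fx=.78,fy=.78,interpolation=cv2.INTER_AREA))
F=np.stack([bx,np.cross(bz,bx),bz],1)
for k in(c,a):
    L=((cloud(k).reshape(-1,3)-B)@F);m=(L[:,2]>.009)&(L[:,2]<.025)&(L[:,0]>.005)&(L[:,0]<.17)&(abs(L[:,1])<.05);L=L[m]
    print(m.sum(),cv2.minAreaRect((L[:,:2]*1000).astype(np.float32)),L[:,2].mean())
E
```

```text
time_s: 8.47
tcp_pos: [0.5764, -0.2788, 0.2206]
orientation: [0.976, 0.014, 0.218, -0.001]
contact_force: [1.3, 0.0, 0.8]
width: 0.776
gripper_force: 0.0
shift [ 0.138 -3.278 -0.166] turn [ 0.237 -0.208 -1.052] t 8.47 F [1.3 0.  0.8] tcp [ 0.5764 -0.2788  0.2206] w 0.776 gf 0.0 J [-0.63  0.38  1.71  0.39  0.74  0.66]
shift [ 0.138 -3.278 -0.166] turn [-0.202 -0.23   0.913] t 8.47 F [1.3 0.  0.8] tcp [ 0.5764 -0.2788  0.2206] w 0.776 gf 0.0 J [-0.63  0.38  1.71  0.39  0.74  0.66]
12071 ((72.06999206542969, -2.5730133056640625), (134.10552978515625, 58.15932846069336), 0.08396158367395401) 0.014811072228686833
674 ((90.66287231445312, -8.441268920898438), (102.33724975585938, 71.90323638916016), 0.7017475962638855) 0.015717652694198576
```

View pics/g.png

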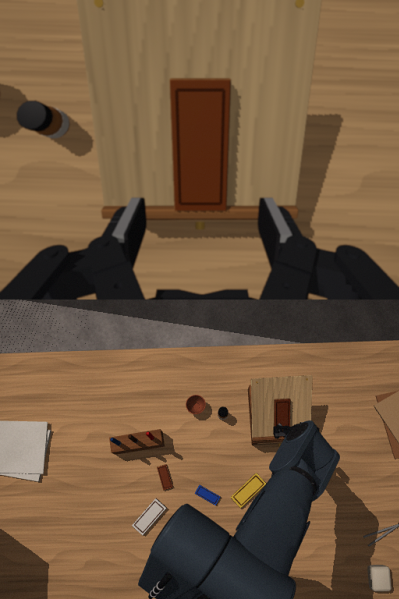

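The wrist view shows the plaque at (200,145), square on the board with its lower end on the ledge; the fit gives y = -2.6 mm and lower end at x ≈ 0, board centre about -1.8 mm. Now to the stylus.

```bash
python3 -m crank '[[0,0,-0.2,0,0,0,-0.55],[0.1,-0.5,-0.25,0,0,0,-0.55],[0.1,-0.82,-0.25,0,0,0,-0.55],[0.1,-0.82,-0.25,0,0,0,-0.55],[0.1,-0.82,-0.25,0,0,0,-0.55]]' 60
python3 -m crank '[[0,-0.82,0,0,0,0,-0.55],[0,-0.82,0,0,0,0,-0.55],[0,-0.82,0,0,0,0,-0.55],[0,-0.82,0,0,0,0,-0.55]]'
python3 -m crank '[[0,-0.82,0,0.118,-0.104,-0.526,-0.55],[0,-0.82,0,0.118,-0.104,-0.526,-0.55],[0,-0.82,0,0.118,-0.104,-0.526,-0.55],[0,-0.82,0,0.118,-0.104,-0.526,-0.55],[0,-0.82,0,0.118,-0.104,-0.526,-0.55],[0,-0.82,0,0.118,-0.104,-0.526,-0.55],[0,-0.82,0,0.118,-0.104,-0.526,-0.55],[0,-0.82,0,0.118,-0.104,-0.526,-0.55]]'
python3 - <<'E'
from h import *
delta([.571,.213,.22],yawdown(98))
E
```

```text
time_s: 8.98
tcp_pos: [0.5704, -0.1489, 0.2535]
orientation: [0.977, 0.016, 0.214, -0.005]
contact_force: [0.1, 0.2, 0.3]
width: 0.774
gripper_force: 0.0
time_s: 9.32
tcp_pos: [0.5665, -0.0261, 0.2531]
orientation: [0.977, 0.016, 0.214, -0.005]
contact_force: [0.7, -0.6, 0.8]
width: 0.774
gripper_force: 0.0
time_s: 9.98
tcp_pos: [0.5644, 0.0911, 0.2534]
orientation: [0.897, 0.425, 0.117, -0.004]
contact_force: [0.1, -0.3, -0.3]
width: 0.776
gripper_force: 0.0
shift [ 0.599 -0.505  0.312] turn [ 0.113 -0.105 -0.523] t 9.98 F [ 0.1 -0.3 -0.3] tcp [0.5644 0.0911 0.2534] w 0.776 gf 0.0 J [0.03 0.27 1.73 0.12 0.94 0.65]
```

```bash
python3 -m crank '[[0.6,-0.5,0.2,0.113,-0.105,-0.523,-0.55],[0.6,-0.5,0.2,0.113,-0.105,-0.523,-0.55],[0.6,-0.5,0.2,0.113,-0.105,-0.523,-0.55],[0.6,-0.5,0.2,0.113,-0.105,-0.523,-0.55],[0.6,-0.5,0.2,0.113,-0.105,-0.523,-0.55],[0.6,-0.5,0.2,0.113,-0.105,-0.523,-0.55],[0.6,-0.5,0.31,0.113,-0.105,-0.523,-0.55],[0.6,-0.5,0.31,0.113,-0.105,-0.523,-0.55],[0.6,-0.5,0.31,0.113,-0.105,-0.523,-0.55]]'
python3 - <<'E'
from h import *
c=env.read_camera("wrist");save(c,"pics/h.png")
P=cloud(c);x,y,z=np.moveaxis(P,-1,0);h=cv2.cvtColor(c["frame"],cv2.COLOR_RGB2HSV).astype(int)
m=(np.hypot(x-.571,y-.213)<.03)&(z>.07)&(z<.185);Q=P[m];print(m.sum(),Q.min(0),Q.max(0))
t=Q[Q[:,2]>.164];print("top",len(t),t.mean(0),t.min(0),t.max(0))
delta([.571,.213,.109],yawdown(98))
E
```

```text
time_s: 10.73
tcp_pos: [0.5714, 0.2126, 0.2204]
orientation: [0.66, 0.751, 0.0, -0.0]
contact_force: [-0.1, -0.6, -0.1]
width: 0.772
gripper_force: 0.0
1214 [0.55992693 0.20642484 0.07013015] [0.5766946  0.22086623 0.17102344]
top 340 [0.56870554 0.21329619 0.16820825] [0.56221893 0.20644325 0.16401726] [0.57559391 0.21884047 0.17102344]
shift [ 0.003 -0.005  0.749] turn [ 0.001 -0.001 -0.006] t 10.78 F [0.5 0.6 1. ] tcp [0.5716 0.2126 0.2214] w 0.772 gf 0.0 J [0.28 0.47 1.5  0.   1.17 0.15]
```

View pics/h.png

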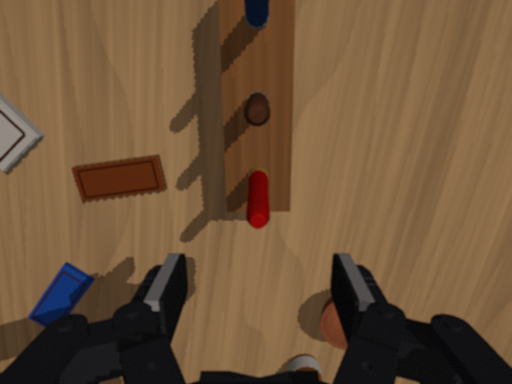

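The red handle is at (258,200), centred between the fingers (midline at column 259). Descending and gripping.

```bash
python3 -m crank '[[0.004,-0.009,0.2,0,0,0,-0.55],[0.004,-0.009,0.4,0,0,0,-0.55],[0.004,-0.009,0.6,0,0,0,-0.55],[0.004,-0.009,0.74,0,0,0,-0.55],[0.004,-0.009,0.74,0,0,0,-0.55],[0.004,-0.009,0.74,0,0,0,-0.55]]' 60
python3 -m crank '[[0,0,0,0,0,0,0.2],[0,0,0,0,0,0,0.5],[0,0,0,0,0,0,0.8],[0,0,0,0,0,0,0.8],[0,0,0,0,0,0,0.8],[0,0,0,0,0,0,0.8],[0,0,0,0,0,0,0.8],[0,0,0,0,0,0,0.8],[0,0,0,0,0,0,0.8]]' 60
python3 - <<'E'
from h import *
delta([.570,.213,.109],yawdown(98))
E
```

```text
time_s: 11.28
tcp_pos: [0.5705, 0.2129, 0.1115]
orientation: [0.659, 0.752, 0.001, 0.0]
contact_force: [-0.6, 0.7, 1.4]
width: 0.775
gripper_force: 0.0
time_s: 12.03
tcp_pos: [0.571, 0.2133, 0.1123]
orientation: [0.658, 0.753, 0.001, 0.001]
contact_force: [-1.6, -0.9, 7.5]
width: 0.175
gripper_force: 58.3
shift [-0.001 -0.007  0.022] turn [ 0.002 -0.    -0.003] t 12.03 F [-1.6 -0.9  7.5] tcp [0.571  0.2133 0.1123] w 0.175 gf 58.3 J [ 0.28  0.59  1.59 -0.    0.95  0.15]
```

```bash
python3 -m crank '[[0,0,-0.1,0,0,0,0.8],[0,0,-0.3,0,0,0,0.8],[0,0,-0.5,0,0,0,0.8],[0,0,-0.7,0,0,0,0.8],[0,0,-0.9,0,0,0,0.8],[0,0,-1,0,0,0,0.8],[0,0,-1,0,0,0,0.8]]' 80
cat >> h.py <<'E'
tz=ex/np.sqrt(2)-np.array([0,0,1])/np.sqrt(2);byv=np.cross(bz,bx)
tip=B+.07*bx-.0025*byv+(.015+.029)*bz
fin=rot(tz,[0,0,1]);finp=tip-.1023*tz
E
python3 - <<'E'
from h import *
delta(finp,fin)
c=env.read_camera("side")
P=cloud(c);s=env.read_state();L=((P.reshape(-1,3)-s["tcp_pos"])@R.from_quat(s["orientation"]).as_matrix());h=cv2.cvtColor(c["frame"],cv2.COLOR_RGB2HSV).reshape(-1,3).astype(int)
m=(np.hypot(L[:,0],L[:,1])<.025)&(L[:,2]>0)&(L[:,2]<.13);L=L[m]
for a in np.arange(0,.13,.01):
    k=(L[:,2]>=a)&(L[:,2]<a+.01);print(round(a,2),k.sum(),L[k].mean(0).round(4) if k.any() else"",end=" | ")
u=env.trace("stylus",c);print([(r["p"],r["uv"]) for r in u])
E
```

```text
time_s: 12.62
tcp_pos: [0.5716, 0.2135, 0.2654]
orientation: [0.658, 0.753, 0.004, 0.002]
contact_force: [0.6, -0.7, -1.1]
width: 0.171
gripper_force: 78.6
shift [-3.221 -0.682  0.294] turn [-0.413  0.369  1.008] t 12.62 F [ 0.6 -0.7 -1.1] tcp [0.5716 0.2135 0.2654] w 0.171 gf 78.6 J [ 0.28  0.43  1.45 -0.    1.25  0.15]
0.0 23 [ 0.0064 -0.0012  0.0057] | 0.01 28 [ 0.0053 -0.002   0.0153] | 0.02 26 [ 0.0063 -0.002   0.0247] | 0.03 31 [ 0.006  -0.0023  0.0353] | 0.04 9 [ 0.0038 -0.0041  0.0426] | 0.05 10 [0.0026 0.0004 0.0547] | 0.06 7 [0.0025 0.     0.0649] | 0.07 9 [0.0019 0.0008 0.0746] | 0.08 9 [0.0028 0.0004 0.0845] | 0.09 7 [0.0012 0.0003 0.0943] | 0.1 0  | 0.11 0  | 0.12 0  | [(0.81, [172.0, 192.2])]
```

The stylus is straight in the grip with its tip about 0.10 m beyond the TCP. Carrying it over, high.

```bash
python3 -m crank '[[0,0,-0.2,0,0,0,0.8],[-0.5,-0.2,-0.35,0,0,0,0.8],[-0.8,-0.2,-0.35,0,0,0,0.8],[-0.8,-0.2,-0.35,0,0,0,0.8],[-0.8,-0.2,-0.35,0,0,0,0.8]]' 80
python3 -m crank '[[-0.4,-0.2,0,0,0,0,0.8],[-0.8,-0.25,0,0,0,0,0.8],[-0.8,-0.25,0,0,0,0,0.8],[-0.8,-0.25,0,0,0,0,0.8]]'
python3 -m crank '[[-0.8,-0.25,0,-0.206,0.185,0.504,0.8],[-0.8,-0.25,0,-0.206,0.185,0.504,0.8],[-0.8,-0.25,0,-0.206,0.185,0.504,0.8],[-0.8,-0.25,0,-0.206,0.185,0.504,0.8],[-0.8,-0.25,0,-0.206,0.185,0.504,0.8],[-0.8,-0.25,0,-0.206,0.185,0.504,0.8],[-0.8,-0.25,0,-0.206,0.185,0.504,0.8],[-0.8,-0.25,0,-0.206,0.185,0.504,0.8]]'
python3 - <<'E'
from h import *
delta(finp+[0,0,.06],fin)
E
```

```text
time_s: 13.13
tcp_pos: [0.5562, 0.0849, 0.313]
orientation: [0.659, 0.752, -0.0, 0.001]
contact_force: [-0.5, -1.2, -0.6]
width: 0.172
gripper_force: 78.6
time_s: 13.47
tcp_pos: [0.5345, -0.039, 0.3117]
orientation: [0.659, 0.752, -0.0, 0.0]
contact_force: [-0.1, 0.5, -0.5]
width: 0.169
gripper_force: 78.6
time_s: 14.13
tcp_pos: [0.5135, -0.1576, 0.3113]
orientation: [0.881, 0.423, 0.211, -0.004]
contact_force: [-0.8, 0.4, -1.6]
width: 0.174
gripper_force: 78.6
shift [-0.599  0.594  0.095] turn [-0.208  0.19   0.499] t 14.13 F [-0.8  0.4 -1.6] tcp [ 0.5135 -0.1576  0.3113] w 0.174 gf 78.6 J [-0.56  0.13  1.79  0.43  1.03 -0.07]
```

```bash
python3 -m crank '[[-0.3,0.3,0,-0.208,0.19,0.499,0.8],[-0.6,0.59,0.05,-0.208,0.19,0.499,0.8],[-0.6,0.59,0.095,-0.208,0.19,0.499,0.8],[-0.6,0.59,0.095,-0.208,0.19,0.499,0.8],[-0.6,0.59,0.095,-0.208,0.19,0.499,0.8],[-0.6,0.59,0.095,-0.208,0.19,0.499,0.8],[-0.6,0.59,0.095,-0.208,0.19,0.499,0.8],[-0.6,0.59,0.095,-0.208,0.19,0.499,0.8],[-0.6,0.59,0.095,-0.208,0.19,0.499,0.8]]' 80
python3 - <<'E'
from h import *
delta(finp+[0,0,.03],fin);delta(finp,fin)
E
```

```text
time_s: 14.88
tcp_pos: [0.5368, -0.2779, 0.2811]
orientation: [0.924, 0.018, 0.382, -0.006]
contact_force: [-0.5, 0.7, -0.4]
width: 0.171
gripper_force: 78.7
shift [-0.153  0.006  0.142] turn [-0.003  0.     0.006] t 14.88 F [-0.5  0.7 -0.4] tcp [ 0.5368 -0.2779  0.2811] w 0.171 gf 78.7 J [-0.79  0.21  1.93  0.98  0.67  0.05]
shift [-0.295  0.005  0.283] turn [-0.003  0.     0.006] t 14.88 F [-0.5  0.7 -0.4] tcp [ 0.5368 -0.2779  0.2811] w 0.171 gf 78.7 J [-0.79  0.21  1.93  0.98  0.67  0.05]
```

```bash
python3 -m crank '[[-0.08,0,0.08,0,0,0,0.8],[-0.15,0,0.15,0,0,0,0.8],[-0.22,0.005,0.21,0,0,0,0.8],[-0.27,0.005,0.26,0,0,0,0.8],[-0.295,0.005,0.283,0,0,0,0.8],[-0.295,0.005,0.283,0,0,0,0.8],[-0.295,0.005,0.283,0,0,0,0.8]]' 80
python3 - <<'E'
from h import *
delta(finp,fin)
F=np.stack([bx,byv,bz],1);ims=[]
for n in("wrist","side"):
    c=env.read_camera(n);ims.append(c["frame"] if n=="wrist" else cv2.resize(c["frame"][60:210,180:380],(512,384)))
    s=env.read_state();P=cloud(c).reshape(-1,3);L=(P-s["tcp_pos"])@R.from_quat(s["orientation"]).as_matrix()
    m=(np.hypot(L[:,0],L[:,1])<.025)&(L[:,2]>.002)&(L[:,2]<.115);Q=L[m]
    print(n,m.sum());
    for a in(.01,.03,.05,.07,.09,.1):
        k=abs(Q[:,2]-a)<.006
        if k.any():print(a,k.sum(),Q[k].mean(0).round(4),Q[k].max(0).round(4))
    D=(P-B)@F;k=(D[:,2]>.009)&(D[:,2]<.022)&(D[:,0]>.003)&(D[:,0]<.17)&(abs(D[:,1])<.05);print("plaque",k.sum(),cv2.minAreaRect((D[k][:,:2]*1000).astype(np.float32)) if k.any() else "",D[k][:,2].mean())
cv2.imwrite("pics/i.png",cv2.resize(np.vstack(ims)[:,:,::-1],None,fx=.78,fy=.78,interpolation=cv2.INTER_AREA))
E
```

```text
time_s: 15.47
tcp_pos: [0.5363, -0.2799, 0.2212]
orientation: [0.923, 0.018, 0.383, -0.005]
contact_force: [-0.1, -0.4, -0.8]
width: 0.168
gripper_force: 78.7
shift [-0.01  -0.006  0.003] turn [-0.002 -0.001  0.006] t 15.47 F [-0.1 -0.4 -0.8] tcp [ 0.5363 -0.2799  0.2212] w 0.168 gf 78.7 J [-0.79  0.3   1.98  1.17  0.6  -0.18]
wrist 1275
0.01 359 [0.0038 0.0001 0.0099] [0.0061 0.0083 0.016 ]
0.03 270 [ 0.0042 -0.0002  0.03  ] [0.0066 0.0086 0.036 ]
0.05 18 [0.0055 0.     0.0448] [0.0065 0.0059 0.0476]
0.07 52 [-0.0006 -0.0001  0.0701] [0.0005 0.0026 0.0757]
0.09 55 [-0.0008 -0.0005  0.0908] [0.0009 0.0028 0.096 ]
0.1 42 [-0.0009 -0.0002  0.0964] [0.0012 0.0036 0.0991]
plaque 7648 ((78.30319213867188, -2.621978759765625), (122.38789367675781, 58.17464065551758), 0.509484052658081) 0.014722666924984276
side 86
0.01 15 [ 0.0008 -0.0087  0.0119] [ 0.0077 -0.0034  0.0153]
0.03 20 [ 0.0004 -0.0088  0.0304] [ 0.0089 -0.0011  0.0357]
0.05 6 [ 0.0014 -0.0081  0.0471] [ 0.0088 -0.0016  0.0498]
0.07 5 [ 0.     -0.0038  0.0712] [ 0.0027 -0.0015  0.0754]
0.09 6 [ 0.0005 -0.0068  0.0892] [ 0.0033 -0.0055  0.0953]
0.1 3 [-0.0002 -0.0036  0.0989] [ 0.0019 -0.0014  0.1011]
plaque 549 ((72.9039077758789, 1.5168628692626953), (138.9414825439453, 63.597415924072266), 0.4407214820384979) 0.013772096342570336
```

View pics/i.png

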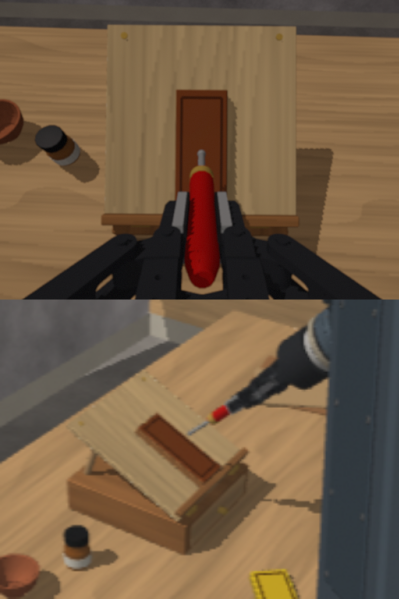

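The pictures show the plaque on the board and the stylus held at 45°, its tip near (201,155) in the wrist view, over the leather and about 3 cm off it. Holding still, then handing in.

```bash
python3 -m crank '[[0,0,0,0,0,0,0.8],[0,0,0,0,0,0,0.8],[0,0,0,0,0,0,0.8],[0,0,0,0,0,0,0.8],[0,0,0,0,0,0,0.8],[0,0,0,0,0,0,0.8]]' 80
python3 -c "
from plant import env
print(abs(env.read_state()['qd']).max()); print(env.hand_in())"
```

```text
time_s: 16.07
tcp_pos: [0.5359, -0.2799, 0.2209]
orientation: [0.923, 0.017, 0.383, -0.005]
contact_force: [-0.5, 0.5, -0.1]
width: 0.177
gripper_force: 78.7
0.0018552221300399982
the job is handed in; nothing more can be done
None
```

The job is handed in at 16.1 s: the plaque lies leather up in the middle of the board with its lower end on the ledge, and the red stylus is held still at 45°, tip down, about 3 cm above the leather; no verdict was returned.

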